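# Sort the packed cakes into the display trays, tall jar last

## Task

Lay out the bakery counter: put the two domed cup cakes in the round tray, the two cardboard cartons lying end to end in the long tray, and the tall cake jar on the small square stand. Do the cup cakes and cartons first, in any order, and the tall jar last so that it never stands in the way. Set each down gently, right side up and flat on the floor inside the lip, without dropping anything, and leave everything released and still.

Things in the scene. Friction and masses are not known exactly. Their poses are not given: they have to be found in the camera images.
- cup_1: Packed cup cake, one of two alike: round black base disc 62 mm across and 8 mm high, on it a clear dome, straight-sided and 56 mm across from 8 to 48 mm up, then narrowing to a flat top at 60 mm; through it a cream pleated paper cup with dark cake is seen. About 80 g. Origin: centre of the underside, z up. Any yaw is alike.
- cup_2: Packed cup cake, one of two alike: round black base disc 62 mm across and 8 mm high, on it a clear dome, straight-sided and 56 mm across from 8 to 48 mm up, then narrowing to a flat top at 60 mm; through it a cream pleated paper cup with dark cake is seen. About 80 g. Origin: centre of the underside, z up. Any yaw is alike.
- bar_1: Brown cardboard carton with a white paper band, one of two alike, lying on the counter: 36 mm wide (its x), 76 mm long (its y), 40 mm high. About 90 g. Origin: centre of the underside, z up. Starts with its long side within half a radian of the world y axis.
- bar_2: Brown cardboard carton with a white paper band, one of two alike, lying on the counter: 36 mm wide (its x), 76 mm long (its y), 40 mm high. About 90 g. Origin: centre of the underside, z up. Starts with its long side within half a radian of the world y axis.
- jar: The tall piece: round glass jar with layered brown and cream cake inside, glass 52 mm across and 72 mm high, metal screw lid 54 mm across on top, 88 mm high in all. About 220 g. Origin: centre of the underside, z up. Any yaw is alike.
- round_tray: Round steel tray, 180 mm across outside, 170 mm inside, with a low lip; room for two cup cakes beside each other without touching. Fixed to the counter, placed afresh each time. Origin: centre of the underside; the floor's upper face is 4 mm above it, the lip's top 12 mm above it. 
- long_tray: Long grey plastic tray, 76 mm (its x) by 210 mm (its y) outside, 66 by 200 mm inside, with a low lip; room for two cartons end to end along its y. Fixed to the counter, placed afresh each time. Origin: centre of the underside; the floor's upper face is 4 mm above it, the lip's top 12 mm above it. 
- square_stand: Small square stand of dark wood, 94 by 94 mm outside, 84 by 84 mm inside, with a low lip; room for one jar. Fixed to the counter, placed afresh each time. Origin: centre of the underside; the floor's upper face is 4 mm above it, the lip's top 12 mm above it. 
There are look-alikes about, which are no part of the job. Leave any green, purple or yellow look-alike of the cup_1 alone.

How it is judged:
On the way, in this order (a step that is already met when the one before it is completed fails the run):
1. both cup cakes are in the round tray and both cartons in the long tray, flat and at rest, before the jar is on its stand (horizontal distance between each of cup_1, cup_2 and round_tray below 0.058 m and z of cup_1 in the frame of round_tray between 0.001 and 0.0075 m and angle between each of cup_1, cup_2, bar_1, bar_2's own z axis and vertical below 0.07 rad and linear speed of each of cup_1, cup_2, bar_1, bar_2 below 0.02 m/s and z of cup_2 in the frame of round_tray between 0.001 and 0.0075 m and x of bar_1 in the frame of long_tray between -0.02 and 0.02 m and y of bar_1 in the frame of long_tray between -0.067 and 0.067 m and z of bar_1 in the frame of long_tray between 0.001 and 0.0075 m and x of bar_2 in the frame of long_tray between -0.02 and 0.02 m and y of bar_2 in the frame of long_tray between -0.067 and 0.067 m and z of bar_2 in the frame of long_tray between 0.001 and 0.0075 m), for 0.2 s.
2. then the jar is set on the square stand (horizontal distance between jar and square_stand below 0.024 m and z of jar in the frame of square_stand between 0.001 and 0.0075 m and angle between jar's own z axis and vertical below 0.07 rad and linear speed of jar below 0.02 m/s), for 0.2 s.
At the end, for the whole second after the job is handed in: Centres, from the tray centre: cup cakes within 58 mm (round tray), cartons within 20 mm (tray x) and 67 mm (tray y) (long tray), jar within 24 mm (stand). Each underside 1 to 7.5 mm above its tray underside, tilt under 0.07 rad, slower than 0.02 m/s (all of step 1 and all of step 2); the robot touches nothing.
It fails at once if cup_1 is dropped or thrown: it moves faster than 0.7 m/s with no finger on it (linear speed of cup_1 above 0.7 m/s and contact force between the fingers and cup_1 below 0.01 N).
It fails at once if cup_2 is dropped or thrown: it moves faster than 0.7 m/s with no finger on it (linear speed of cup_2 above 0.7 m/s and contact force between the fingers and cup_2 below 0.01 N).
It fails at once if bar_1 is dropped or thrown: it moves faster than 0.7 m/s with no finger on it (linear speed of bar_1 above 0.7 m/s and contact force between the fingers and bar_1 below 0.01 N).
It fails at once if bar_2 is dropped or thrown: it moves faster than 0.7 m/s with no finger on it (linear speed of bar_2 above 0.7 m/s and contact force between the fingers and bar_2 below 0.01 N).
It fails at once if jar is dropped or thrown: it moves faster than 0.7 m/s with no finger on it (linear speed of jar above 0.7 m/s and contact force between the fingers and jar below 0.01 N).
It also fails if it takes over 122 s, if anything falls off the work surface, if the arm or the gripper's body presses on something with over 40 N, if the wrist force passes 120 N, or if a joint passes its speed limit or range.

## Robot

A 7-joint arm with a two-finger parallel gripper is mounted at the origin on the work surface. World frame = base frame: x ahead of the robot, y to its left, z up, the work surface at z = 0. Lengths are in m, angles in rad, forces in N, time in s.
With the tool pointing down it reaches from about 0.4 to 0.85 m from the base axis. Payload 4.5 kg.
Tool frame: the origin (TCP) lies between the finger pads; the fingertips stand 11 mm ahead of it and the grasp point (between the pads) lies 8 mm behind it (r.nose_length is the distance from the TCP to the fingertips, in m); z points along the fingers, y is the line along which they close (so a half turn about z gives the same grasp; the last joint's range is limited). The gripper opens to 88 mm and grips with 3 to 60 N. Pads are 18 mm wide; open, the fingers measure 123 mm over their backs; the gripper's body (75 mm by 187 mm) begins 45 mm behind the grasp point.
Start: joints at [1.149, 0.689, -0.195, 1.565, 0.157, 0.902, -0.215], TCP at [0.275, -0.561, 0.25] pointing down, gripper open.
Joint ranges: [-3.01, 3.01], [-0.46, 2.08], [-1.47, 1.51], [0.13, 2.56], [-1, 4.14], [0.04, 2.09], [-2.66, 2.66]. Speed limits (rad/s): [2.57, 2.57, 3.14, 3.14, 3.14, 3.14, 3.14].

## Interface

Orientations are given as a unit quaternion [x, y, z, w].
In Python, from plant import get_state, snapshot, camera_model, r gives the robot as it stands.
- The arm moves only by the shell command python3 -m inch 'ROWS' [FORCE]. ROWS is text: rows parted by semicolons, each of 7 numbers parted by spaces: the opening, from -1 (shut) to 1 (fully open), then the shift along the tool's x, y, z in m, then the turn, a rotation vector about the tool's x, y, z in rad. A call has 1 to 20 rows; each row shifts and turns the commanded pose from where the row before left it, along the tool's axes as they then stand; what a row does not reach is not made up. A row lasts 1/12 s, in which the tool goes at most 41.7 mm and 7.16 degrees, less where a joint would pass 70% of its speed; a pose out of reach is approached as far as the arm can. A call is refused whole if a number of a shift passes 0.0417 or a number of a turn 0.125, either way. A call with a gripper value outside its range is refused whole. The fingers move at their own pace and stop on an object; FORCE is the grip in N (left out, the last holds). Time passes only in rows, so rows that do not move let the fingers close. It gives the time, the measured TCP pose, the force, the opening and the grip force at its end, in the units of the state.
- get_state(): the state, without advancing time (a new reading comes with each control period).
- snapshot(name): name is "scene" or "top" or "wrist"; returns (picture, depth): 480x640x3 uint8, red, green, blue; 480x640 float32, m along the optical axis (not along the pixel's ray), 0 where there is no reading.
- camera_model(name): a dict with "intrinsics" (3x3 intrinsics, pixels), "view" (4x4, takes a point from world to camera coordinates). Camera axes: x right, y down, z forward; pixel columns grow to the right and rows downward; lengths in m; the calibration is good to about 2 mm. A picture is of the moment at which its call begins: read the wrist's pose just before it. camera_model takes no time and is no camera call; for the wrist camera it gives the pose at the moment of the call.
- r.finish_job(): hands the job in; it is judged then, once.
The state is a dict: "clock": time; "q": joint angles; "qd": joint speeds; "joint_torque": joint torques, N m; "tool_pos": TCP position; "eef_rot": TCP orientation; "contact_force": force on the tool from outside, world axes, zero at the start; "moment": the same for the moment, N m; "opening": opening from 0.0 (shut) to 1.0 (fully open); "finger_force": force on a finger pad.
Only numpy, scipy, OpenCV 4.12 (cv2) and the standard library are available. Lean on these libraries where they do the work, as an engineer would, in place of code of your own. Each camera call takes 0.05 s, during which the arm holds its last target. There are 200 camera calls.

## Working session

There is one attempt and no reset: what is moved stays moved. The work goes in short steps, Python scripts to look and compute and a shell command to move; the robot and the scene stay as the last step left them, time stands still between calls to the robot, and variables do not carry over. Pictures are saved under pics/ and viewed, at most 14 in all, crops included, and the job is handed in when it is done.

```bash
ls; mkdir -p pics
python3 - <<'E'
from plant import get_state, snapshot, camera_model, r
import cv2,numpy as np
s=get_state();print(s)
for n in("top","scene"):
    p,d=snapshot(n);cv2.imwrite(f"pics/{n}0.png",p[:,:,::-1]);np.save(f"{n}0.npy",d)
    print(n,camera_model(n))
E
```

```text
pics
{'clock': 0.0, 'q': array([ 1.14877961,  0.69000547, -0.19450023,  1.56635531,  0.15728754,
        0.90248145, -0.21508129]), 'qd': array([ 0.00181006,  0.00093927,  0.00031378, -0.00152797, -0.00018796,
       -0.00085681,  0.00034072]), 'joint_torque': array([ 1.68858105e-04, -5.27564156e+01, -1.26668505e+00, -1.53431028e+01,
       -5.25977416e-02,  6.47921377e-03,  1.33085182e-04]), 'tool_pos': array([ 0.27480367, -0.56065694,  0.24889325]), 'eef_rot': array([ 9.74130957e-01,  2.25982331e-01, -2.72950782e-04, -8.89090214e-04]), 'contact_force': array([-0.77046942, -0.79164777,  0.69681736]), 'moment': array([ 0.03467126, -0.04160936,  0.01141899]), 'finger_force': 0.0, 'opening': 1.0005453675399072}
top {'intrinsics': array([[514.66908404,   0.        , 330.08670955],
       [  0.        , 514.66908404, 238.71694711],
       [  0.        ,   0.        ,   1.        ]]), 'view': array([[ 0.02995282, -0.99953584, -0.00556123, -0.06212979],
       [-0.98754525, -0.02873284, -0.15468935,  0.43370914],
       [ 0.15445776,  0.01012535, -0.98794751,  0.91450896],
       [ 0.        ,  0.        ,  0.        ,  1.        ]])}
scene {'intrinsics': array([[468.82562523,   0.        , 324.97317761],
       [  0.        , 468.82562523, 239.39666939],
       [  0.        ,   0.        ,   1.        ]]), 'view': array([[ 0.21520091,  0.97656698,  0.00234691, -0.05312531],
       [ 0.54192813, -0.11742193, -0.83218147, -0.21657263],
       [-0.81240536,  0.18035807, -0.55449842,  1.36862697],
       [ 0.        ,  0.        ,  0.        ,  1.        ]])}
```

View pics/top0.png

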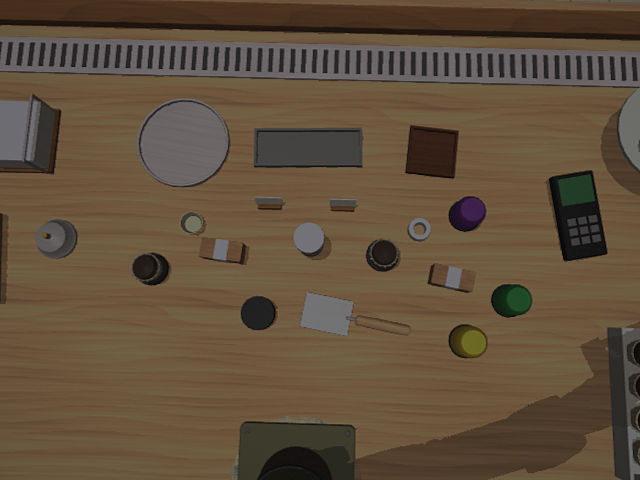

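View pics/scene0.png

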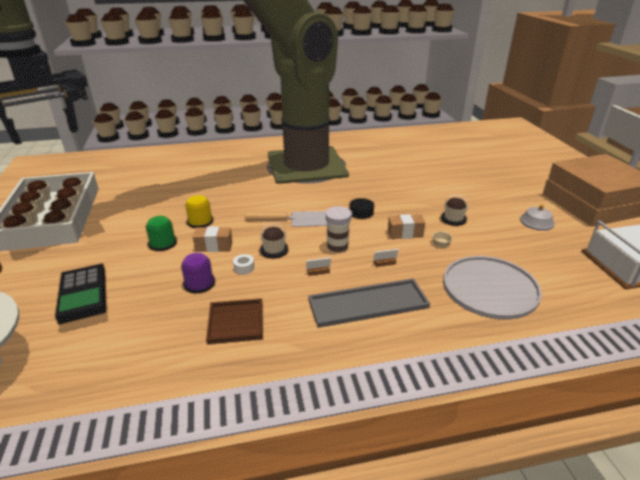

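Candidates in the top view:
- **Cup cakes:** dark cakes under clear domes at (150,268) and (382,255). The look-alikes are purple (467,213), green (512,300), yellow (468,341), the flat black disc (258,313) and the metal bell (56,239).
- **Cartons:** (222,250) and (452,277).
- **Jar:** (309,239), confirmed tall and layered in the scene view.
- **Trays:** round (184,143), long (308,148), stand (432,152).
- **Obstacles:** price signs at (269,202) and (343,204).

Next I'll measure these positions.

```bash
cat > h.py <<'E'
import numpy as np,cv2
from plant import get_state,snapshot,camera_model,r
def world(cam,d):
    K=cam["intrinsics"];V=cam["view"]
    v,u=np.mgrid[:480,:640]
    P=np.stack([(u-K[0,2])/K[0,0]*d,(v-K[1,2])/K[1,1]*d,d],-1)
    return (P-V[:3,3])@V[:3,:3]
def plane(cam,uv,z):
    K=cam["intrinsics"];V=cam["view"];R=V[:3,:3];c=-R.T@V[:3,3]
    w=R.T@np.linalg.solve(K,[uv[0],uv[1],1.]);return c+w*(z-c[2])/w[2]
def yaw():
    x,y,z,w=get_state()["eef_rot"];return np.arctan2(2*(x*y+z*w),1-2*(y*y+z*z))
def togo(target,a=None):
    s=get_state();p=s["tool_pos"];t=yaw();d=np.array(target)-p
    c,q=np.cos(t),np.sin(t)
    return "pos",p.round(4),"yaw",round(t,3),"shift",np.round([c*d[0]+q*d[1],q*d[0]-c*d[1],-d[2]],4),"turn z",None if a is None else round(-(a-t),3)
E
python3 - <<'E'
from h import *
cam=camera_model("top");d=np.load("top0.npy");W=world(cam,d)
S=dict(cup_a=(150,268,24,.03,.07),cup_b=(382,255,24,.03,.07),bar_a=(222,250,30,.03,.05),bar_b=(452,277,30,.03,.05),jar=(309,239,24,.075,.1),signL=(269,202,20,.008,.1),signR=(343,204,20,.008,.1),cream=(192,223,14,.005,.1),ring=(419,229,14,.005,.1),purple=(467,213,24,.03,.07))
for n,(u,v,h,lo,hi) in S.items():
    w=W[v-h:v+h,u-h:u+h];m=(w[...,2]>lo)&(w[...,2]<hi);p=w[m]
    (c,s,a)=cv2.minAreaRect(p[:,:2].astype(np.float32))
    print(n,len(p),"zmax",p[:,2].max().round(3),"rect",np.round(c,3),np.round(s,3),round(a,1))
for n,(u,v,hw,hh) in dict(round=(184,143,52,50),long=(308,148,62,26),stand=(432,152,32,32)).items():
    w=W[v-hh:v+hh,u-hw:u+hw];m=(w[...,2]>.009)&(w[...,2]<.016)
    k=cv2.morphologyEx(m.astype(np.uint8),cv2.MORPH_OPEN,np.ones((1,1)));p=w[k>0][:,:2].astype(np.float32)
    print(n,len(p),cv2.minAreaRect(p),cv2.minEnclosingCircle(p))
E
```

```text
cup_a 842 zmax 0.066 rect [0.373 0.283] [0.055 0.055] 64.5
cup_b 769 zmax 0.064 rect [ 0.412 -0.148] [0.055 0.055] 0.2
bar_a 845 zmax 0.046 rect [0.41  0.149] [0.077 0.037] 83.9
bar_b 872 zmax 0.046 rect [ 0.371 -0.274] [0.076 0.037] 79.1
jar 757 zmax 0.094 rect [ 0.428 -0.013] [0.053 0.053] 50.0
signL 296 zmax 0.038 rect [0.502 0.069] [0.016 0.05 ] 1.7
signR 291 zmax 0.039 rect [ 0.503 -0.071] [0.017 0.049] 0.5
cream 227 zmax 0.022 rect [0.462 0.213] [0.041 0.043] 25.0
ring 320 zmax 0.027 rect [ 0.462 -0.216] [0.041 0.041] 14.8
purple 797 zmax 0.066 rect [ 0.493 -0.304] [0.054 0.055] 46.3
round 763 ((0.6230543851852417, 0.24316835403442383), (0.17875835299491882, 0.17880181968212128), 72.35175323486328) ((0.6229674816131592, 0.24361169338226318), 0.09090125560760498)
long 774 ((0.6187779903411865, -0.0008525848388671875), (0.07806476205587387, 0.21066848933696747), 2.4118218421936035) ((0.6183256506919861, -0.0010234210640192032), 0.11058157682418823)
stand 515 ((0.6172959804534912, -0.24186532199382782), (0.09458580613136292, 0.09575636684894562), 84.76480102539062) ((0.6177566647529602, -0.2417748123407364), 0.06555847078561783)
```

```bash
python3 -m inch '1 0 0 0 0 0 -.124;1 0 0 0 0 0 -.124;1 0 0 0 0 0 -.124;1 0 0 0 0 0 -.124;1 0 0 0 0 0 -.124;1 0 0 0 0 0 -.124;1 0 0 0 0 0 -.124;1 0 0 0 0 0 -.124;1 0 0 0 0 0 -.123;1 0 0 0 0 0 0;1 0 0 0 0 0 0' 20; python3 -c "
from h import *
print(*togo([.412,-.148,.2],1.571),get_state()['q'])"
```

```text
clock: 1.02
tool_pos: [0.2748, -0.5611, 0.2493]
eef_rot: [0.708, 0.706, 0.0, -0.0]
contact_force: [-0.4, 0.8, -1.4]
opening: 1.0
finger_force: 0.0
pos [ 0.2748 -0.5611  0.2493] yaw 1.567 shift [0.4136 0.1357 0.0493] turn z -0.004 [ 1.3182669   0.72487434 -0.51041181  1.55580017  0.40345006  0.96828768
  0.68013679]
```

```bash
python3 -m inch '1 .0345 .0113 .0041 0 0 0;1 .0345 .0113 .0041 0 0 0;1 .0345 .0113 .0041 0 0 0;1 .0345 .0113 .0041 0 0 0;1 .0345 .0113 .0041 0 0 0;1 .0345 .0113 .0041 0 0 0;1 .0345 .0113 .0041 0 0 0;1 .0345 .0113 .0041 0 0 0;1 .0345 .0113 .0041 0 0 0;1 .0345 .0113 .0041 0 0 0;1 .0345 .0113 .0041 0 0 0;1 .0345 .0113 .0041 0 0 0;1 0 0 0 0 0 0;1 0 0 0 0 0 0'; python3 -c "
from h import *
print(*togo([.412,-.148,.03],1.571),get_state()['q'])
c=camera_model('wrist');p,d=snapshot('wrist');cv2.imwrite('pics/w1.png',p[:,:,::-1]);W=world(c,d)
m=(W[...,2]>.02)&(W[...,2]<.075)&(np.hypot(W[...,0]-.412,W[...,1]+.148)<.05)
P=W[m][:,:2].astype(np.float32);print(len(P),cv2.minEnclosingCircle(P),W[m][:,2].max())"
```

```text
clock: 2.18
tool_pos: [0.4117, -0.1448, 0.2006]
eef_rot: [0.706, 0.708, 0.0, 0.0]
contact_force: [0.0, -0.0, -0.8]
opening: 0.999
finger_force: 0.0
pos [ 0.4117 -0.1448  0.2006] yaw 1.574 shift [-0.0032  0.0003  0.1706] turn z 0.003 [ 0.49122632  0.560793   -0.39453738  2.15871039  0.44127934  0.49810192
 -0.23774253]
4087 ((0.4136301279067993, -0.14745374023914337), 0.028222596272826195) 0.06201771178600983
```

View pics/w1.png

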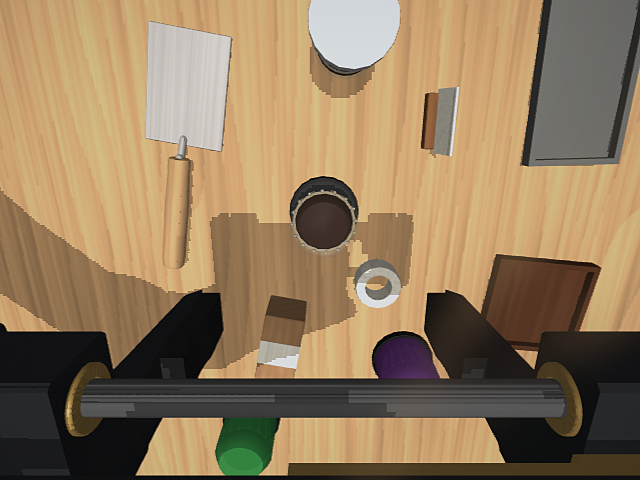

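The close view shows a dark cake under a clear dome on a black base at (325,215). It's a cup cake, and it's well clear of purple (405,355) and green (247,445). Descending to grasp it.

```bash
python3 -m inch '1 -.003 .002 .03 0 0 0;1 0 0 .03 0 0 0;1 0 0 .03 0 0 0;1 0 0 .03 0 0 0;1 0 0 .02 0 0 0;1 0 0 .015 0 0 0;1 0 0 .01 0 0 0;1 0 0 .0055 0 0 0;1 0 0 0 0 0 0;-1 0 0 0 0 0 0;-1 0 0 0 0 0 0;-1 0 0 0 0 0 0;-1 0 0 0 0 0 0;-1 0 0 0 0 0 0;-1 0 0 0 0 0 0;-1 0 0 0 0 0 0' 12
```

```text
clock: 3.57
tool_pos: [0.4145, -0.1518, 0.0433]
eef_rot: [0.707, 0.707, -0.002, -0.001]
contact_force: [-0.6, -0.8, 4.1]
opening: 0.63
finger_force: 12.0
```

```bash
python3 -c "
from h import *
s=get_state();print(s['q'],s['tool_pos'],s['moment'],s['eef_rot'])"; python3 -m inch '-1 0 0 -.01 0 0 0;-1 0 0 -.02 0 0 0;-1 0 0 -.03 0 0 0;-1 0 0 -.03 0 0 0;-1 0 0 -.03 0 0 0;-1 0 0 -.03 0 0 0;-1 0 0 0 0 0 0;-1 0 0 0 0 0 0';python3 -c "
from h import *
print(*togo([.623,.203,.19],1.571))
c=camera_model('top');p,d=snapshot('top');W=world(c,d)
cv2.imwrite('pics/t1.png',p[80:380,100:500,::-1])"
```

```text
[ 0.27693394  0.88450071 -0.05136506  2.24482698  1.21283508  0.04483837
 -0.96849631] [ 0.41449285 -0.15179655  0.04328811] [-0.06830925  0.06581072 -0.0260801 ] [ 7.07192131e-01  7.07019123e-01 -1.69333763e-03 -6.18360957e-04]
clock: 4.23
tool_pos: [0.4157, -0.1519, 0.194]
eef_rot: [0.707, 0.707, -0.001, 0.0]
contact_force: [-0.5, -0.5, -1.1]
opening: 0.632
finger_force: 12.0
pos [ 0.4157 -0.1519  0.194 ] yaw 1.57 shift [0.3551 0.207  0.004 ] turn z -0.001
```

```bash
python3 -m inch '-1 .015 .0085 0 0 0 0;-1 .0293 .0173 0 0 0 0;-1 .0293 .0173 0 0 0 0;-1 .0293 .0173 0 0 0 0;-1 .0293 .0173 0 0 0 0;-1 .0293 .0173 0 0 0 0;-1 .0293 .0173 0 0 0 0;-1 .0293 .0173 0 0 0 0;-1 .0293 .0173 0 0 0 0;-1 .0293 .0173 0 0 0 0;-1 .0293 .0173 0 0 0 0;-1 .0293 .0173 0 0 0 0;-1 .013 .009 0 0 0 0;-1 0 0 0 0 0 0;-1 0 0 0 0 0 0';python3 -c "
from h import *
print(*togo([.623,.199,.048],1.571),get_state()['q'])
c=camera_model('wrist');p,d=snapshot('wrist');cv2.imwrite('pics/w2.png',p[:,:,::-1]);np.save('w2.npy',world(c,d))"
```

```text
clock: 5.53
tool_pos: [0.6216, 0.1991, 0.1894]
eef_rot: [0.706, 0.708, -0.004, -0.001]
contact_force: [0.4, -0.7, -1.2]
opening: 0.629
finger_force: 12.0
pos [0.6216 0.1991 0.1894] yaw 1.573 shift [-1.000e-04  1.400e-03  1.414e-01] turn z 0.002 [-0.05365807  0.8645915  -0.64532075  1.51085433  0.58594175  0.97392956
 -0.86701435]
```

View pics/w2.png

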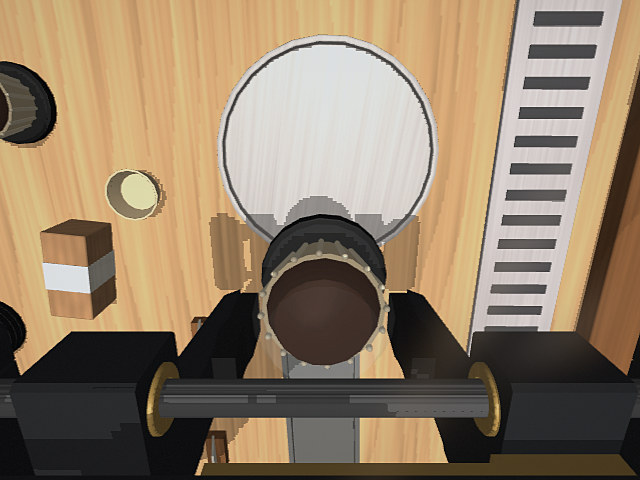

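The cup hangs upright at (323,300), lined up with the tray, whose centre is at about (328,140). Lowering it.

```bash
python3 -m inch '-1 0 .0014 .02 0 0 0;-1 0 0 .025 0 0 0;-1 0 0 .025 0 0 0;-1 0 0 .025 0 0 0;-1 0 0 .015 0 0 0;-1 0 0 .01 0 0 0;-1 0 0 .008 0 0 0;-1 0 0 .005 0 0 0;-1 0 0 .003 0 0 0;-1 0 0 .002 0 0 0;-1 0 0 0 0 0 0;-1 0 0 0 0 0 0;-1 0 0 0 0 0 0'
```

```text
clock: 6.67
tool_pos: [0.6242, 0.199, 0.0546]
eef_rot: [0.707, 0.707, -0.001, -0.001]
contact_force: [0.4, 0.5, -0.6]
opening: 0.634
finger_force: 12.0
```

```bash
python3 -m inch '-1 0 0 .002 0 0 0;-1 0 0 .002 0 0 0;-1 0 0 .001 0 0 0;-1 0 0 .001 0 0 0;-1 0 0 0 0 0 0;-1 0 0 0 0 0 0'
```

```text
clock: 7.17
tool_pos: [0.6237, 0.1987, 0.0478]
eef_rot: [0.707, 0.707, -0.002, -0.001]
contact_force: [-1.1, 0.6, 0.5]
opening: 0.625
finger_force: 12.0
```

```bash
python3 -c "
from h import *
W=world(camera_model('scene'),snapshot('scene')[1])
m=(np.hypot(W[...,0]-.623,W[...,1]-.203)<.032)&(W[...,2]>0.004)&(W[...,2]<.1);print(np.percentile(W[m][:,2],[0,2,50]))
print(get_state()['contact_force'],get_state()['q'])"
```

```text
[0.00406944 0.00497313 0.04118908]
[ 0.50384993  0.13709786 -0.28653323] [-0.10027476  1.04243484 -0.54097381  1.57486998  0.72250598  0.73697248
 -0.97432565]
```

```bash
python3 -m inch '-1 0 0 .001 0 0 0;-1 0 0 0 0 0 0;-1 0 0 0 0 0 0'; python3 -c "
from h import *
print(get_state()['contact_force'],get_state()['tool_pos'])"; python3 -m inch '-1 0 0 .001 0 0 0;-1 0 0 0 0 0 0;-1 0 0 0 0 0 0'
```

```text
clock: 7.47
tool_pos: [0.6239, 0.1989, 0.0474]
eef_rot: [0.707, 0.707, -0.001, -0.001]
contact_force: [0.9, -1.0, 3.8]
opening: 0.631
finger_force: 12.0
[ 0.92378622 -0.95685715  3.82061987] [0.62393907 0.1988836  0.04738437]
clock: 7.72
tool_pos: [0.624, 0.1988, 0.0473]
eef_rot: [0.707, 0.707, -0.001, -0.001]
contact_force: [-1.3, -2.0, 10.2]
opening: 0.63
finger_force: 12.0
```

Seated on the tray floor. Releasing, rising and moving over to the other cup cake.

```bash
python3 -m inch '0.6 0 0 -.0015 0 0 0;1 0 0 0 0 0 0;1 0 0 0 0 0 0;1 0 0 0 0 0 0;1 0 0 -.01 0 0 0;1 0 0 -.02 0 0 0;1 0 0 -.035 0 0 0;1 0 0 -.035 0 0 0;1 0 0 -.02 0 0 0;1 .0105 -.031 0 0 0 0;1 .0105 -.031 0 0 0 0;1 .0105 -.031 0 0 0 0;1 .0105 -.031 0 0 0 0;1 .0105 -.031 0 0 0 0;1 .0105 -.031 0 0 0 0;1 .0105 -.031 0 0 0 0;1 .0105 -.031 0 0 0 0;1 0 0 0 0 0 0;1 0 0 0 0 0 0'; python3 -c "
from h import *
c=camera_model('wrist');p,d=snapshot('wrist');cv2.imwrite('pics/w3.png',p[:,:,::-1]);W=world(c,d)
m=(W[...,2]>.02)&(W[...,2]<.075)&(np.hypot(W[...,0]-.373,W[...,1]-.283)<.05)
P=W[m][:,:2].astype(np.float32);c=cv2.minEnclosingCircle(P);print(len(P),c,W[m][:,2].max())
print(*togo([*c[0],.03],1.571))
W=world(camera_model('top'),snapshot('top')[1])
m=(np.hypot(W[...,0]-.623,W[...,1]-.203)<.05)&(W[...,2]>0.03)&(W[...,2]<.1);print(cv2.minEnclosingCircle(W[m][:,:2].astype(np.float32)),W[m][:,2].max())
"
```

```text
clock: 9.3
tool_pos: [0.3748, 0.2839, 0.169]
eef_rot: [0.705, 0.709, -0.001, -0.001]
contact_force: [0.9, -0.8, -0.3]
opening: 1.001
finger_force: 0.0
5075 ((0.37457820773124695, 0.28575924038887024), 0.02846694551408291) 0.061829638989528965
pos [0.3764 0.2832 0.1688] yaw 1.572 shift [ 0.0026 -0.0018  0.1388] turn z 0.001
((0.6239984631538391, 0.2016785591840744), 0.0290664192289114) 0.06890693343180576
```

```bash
python3 -m inch '1 .0026 -.001 .03 0 0 0;1 0 0 .03 0 0 0;1 0 0 .03 0 0 0;1 0 0 .02 0 0 0;1 0 0 .013 0 0 0;1 0 0 .008 0 0 0;1 0 0 .004 0 0 0;1 0 0 0 0 0 0;-1 0 0 0 0 0 0;-1 0 0 0 0 0 0;-1 0 0 0 0 0 0;-1 0 0 0 0 0 0;-1 0 0 0 0 0 0;-1 0 0 0 0 0 0' 12; python3 -c "
from h import *
s=get_state();print(s['q'],s['tool_pos'])"
```

```text
clock: 10.57
tool_pos: [0.3748, 0.2854, 0.0336]
eef_rot: [0.707, 0.707, -0.001, -0.001]
contact_force: [0.3, 0.3, 3.4]
opening: 0.629
finger_force: 12.0
[-0.64347847  0.9098189  -0.16916876  2.15449456  0.99111412  0.15751742
 -1.73376009] [0.37484251 0.28537562 0.03360251]
```

```bash
python3 -m inch '-1 0 0 -.01 0 0 0;-1 0 0 -.02 0 0 0;-1 0 0 -.03 0 0 0;-1 0 0 -.03 0 0 0;-1 0 0 -.02 0 0 0;-1 0 .015 0 0 0 0;-1 0 .03 0 0 0 0;-1 0 .03 0 0 0 0;-1 0 .03 0 0 0 0;-1 0 .03 0 0 0 0;-1 0 .03 0 0 0 0;-1 0 .03 0 0 0 0;-1 0 .03 0 0 0 0;-1 0 .0155 0 0 0 0;-1 0 .0077 0 0 0 0;-1 0 0 0 0 0 0;-1 0 0 0 0 0 0;-1 0 0 0 0 0 0'; python3 -c "
from h import *
print(*togo([.623,.285,.0376],1.571))"
```

```text
clock: 12.07
tool_pos: [0.6214, 0.2859, 0.1423]
eef_rot: [0.706, 0.708, -0.002, -0.001]
contact_force: [0.7, -0.7, -1.3]
opening: 0.63
finger_force: 12.0
pos [0.6214 0.2859 0.1423] yaw 1.573 shift [-0.0009  0.0016  0.1047] turn z 0.002
```

```bash
python3 -m inch '-1 -.001 .0015 .02 0 0 0;-1 0 0 .025 0 0 0;-1 0 0 .02 0 0 0;-1 0 0 .015 0 0 0;-1 0 0 .008 0 0 0;-1 0 0 .005 0 0 0;-1 0 0 .004 0 0 0;-1 0 0 .002 0 0 0;-1 0 0 .002 0 0 0;-1 0 0 .002 0 0 0;-1 0 0 0 0 0 0;-1 0 0 0 0 0 0;-1 0 0 0 0 0 0'
```

```text
clock: 13.15
tool_pos: [0.6246, 0.2844, 0.0397]
eef_rot: [0.707, 0.707, -0.001, -0.001]
contact_force: [-0.1, -0.3, -0.8]
opening: 0.629
finger_force: 12.0
```

```bash
python3 -m inch '-1 0 0 .001 0 0 0;-1 0 0 .001 0 0 0;-1 0 0 .001 0 0 0;-1 0 0 0 0 0 0;-1 0 0 0 0 0 0'
```

```text
clock: 13.57
tool_pos: [0.6246, 0.2844, 0.0377]
eef_rot: [0.707, 0.707, -0.001, -0.001]
contact_force: [-2.1, -0.9, 6.4]
opening: 0.625
finger_force: 12.0
```

```bash
python3 -m inch '0.6 0 0 -.0015 0 0 0;1 0 0 0 0 0 0;1 0 0 0 0 0 0;1 0 0 0 0 0 0;1 0 0 -.01 0 0 0;1 0 0 -.02 0 0 0;1 0 0 -.035 0 0 0;1 0 0 -.035 0 0 0;1 0 0 -.03 0 0 0;1 -.0193 -.0306 0 0 0 0;1 -.0193 -.0306 0 0 0 0;1 -.0193 -.0306 0 0 0 0;1 -.0193 -.0306 0 0 0 0;1 -.0193 -.0306 0 0 0 0;1 -.0193 -.0306 0 0 0 0;1 -.0193 -.0306 0 0 0 0;1 0 0 0 0 0 .107;1 0 0 0 0 0 0;1 0 0 0 0 0 0'
cat > bar.py <<'E'
from h import *
import sys
x,y,z=map(float,sys.argv[1:4])
W=world(camera_model('wrist'),snapshot('wrist')[1])
m=(W[...,2]>.03)&(W[...,2]<.05)&(np.hypot(W[...,0]-x,W[...,1]-y)<.06)
P=W[m][:,:2].astype(np.float32);c,s,a=cv2.minAreaRect(P);print(len(P),c,s,a,W[m][:,2].max())
a=np.radians(a if s[0]>s[1] else a+90);a-=np.pi*round((a-1.571)/np.pi)
print(*togo([*c,z],a),get_state()['q'])
E
python3 bar.py .41 .149 .028; python3 -c "
from h import *
W=world(camera_model('top'),snapshot('top')[1])
for y in(.202,.285):
  m=(np.hypot(W[...,0]-.623,W[...,1]-y)<.04)&(W[...,2]>0.03)&(W[...,2]<.1);print(cv2.minEnclosingCircle(W[m][:,:2].astype(np.float32)),W[m][:,2].max())"
```

```text
clock: 15.15
tool_pos: [0.4117, 0.15, 0.1695]
eef_rot: [0.743, 0.669, -0.0, -0.0]
contact_force: [0.0, -0.2, -0.5]
opening: 1.001
finger_force: 0.0
4991 (0.4111940860748291, 0.15094226598739624) (0.07603689283132553, 0.03646814823150635) 83.00777435302734 0.04229844837573612
pos [0.4122 0.1505 0.1693] yaw 1.466 shift [ 0.0004 -0.001   0.1413] turn z 0.018 [-0.10154404  0.65090407 -0.55573361  2.176797    0.72323863  0.50254606
 -1.32351303]Traceback (most recent call last):
  File "<string>", line 5, in <module>
    m=(np.hypot(W[...,0]-.623,W[...,1]-y)<.04)&(W[...,2]>0.03)&(W[...,2]<.1);print(cv2.minEnclosingCircle(W[m][:,:2].astype(np.float32)),W[m][:,2].max())
                                                                                                                                         ~~~~~~~~~~~~~^^
    return umr_maximum(a, axis, None, out, keepdims, initial, where)
ValueError: zero-size array to reduction operation maximum which has no identity
```

```bash
python3 -m inch '1 0 0 .03 0 0 .018;1 0 0 .03 0 0 0;1 0 0 .03 0 0 0;1 0 0 .02 0 0 0;1 0 0 .013 0 0 0;1 0 0 .008 0 0 0;1 0 0 .005 0 0 0;1 0 0 .003 0 0 0;1 0 0 .002 0 0 0;1 0 0 0 0 0 0;1 0 0 0 0 0 0';python3 bar.py .411 .151 .028
```

```text
clock: 16.17
tool_pos: [0.4115, 0.1495, 0.0343]
eef_rot: [0.75, 0.662, -0.002, -0.001]
contact_force: [-0.8, -0.2, 0.3]
opening: 0.999
finger_force: 0.0
17533 (0.41283679008483887, 0.158182293176651) (0.06158536672592163, 0.1168585792183876) 83.27117156982422 0.04999985193100577
pos [0.4114 0.1493 0.0345] yaw 1.446 shift [0.009  0.0003 0.0065] turn z -1.578 [-0.37245056  0.9041997  -0.13061272  2.25238943  1.63832063  0.10282954
 -2.21766438]
```

```bash
python3 -m inch '1 0 0 .003 0 0 0;1 0 0 0 0 0 0;-1 0 0 0 0 0 0;-1 0 0 0 0 0 0;-1 0 0 0 0 0 0;-1 0 0 0 0 0 0;-1 0 0 0 0 0 0;-1 0 0 0 0 0 0;-1 0 0 0 0 0 0;-1 0 0 0 0 0 0;-1 0 0 0 0 0 0' 15;python3 -c "
from h import *
s=get_state();print(s['q'],s['tool_pos'])"
```

```text
clock: 17.13
tool_pos: [0.4108, 0.149, 0.0315]
eef_rot: [0.75, 0.662, -0.002, -0.0]
contact_force: [0.3, -0.2, 1.0]
opening: 0.405
finger_force: 14.9
[-0.35456234  0.91154737 -0.16021726  2.2526181   1.66090809  0.12734331
 -2.24030893] [0.41076589 0.14903023 0.03154465]
```

```bash
python3 -m inch '-1 0 0 -.01 0 0 0;-1 0 0 -.02 0 0 0;-1 0 0 -.03 0 0 0;-1 0 0 -.03 0 0 0;-1 0 0 -.02 0 0 0;-1 0 0 0 0 0 -.084;-1 0 0 0 0 0 -.083;-1 -.008 .0145 0 0 0 0;-1 -.0161 .0287 0 0 0 0;-1 -.0161 .0287 0 0 0 0;-1 -.0161 .0287 0 0 0 0;-1 -.0161 .0287 0 0 0 0;-1 -.0161 .0287 0 0 0 0;-1 -.0161 .0287 0 0 0 0;-1 -.008 .0145 0 0 0 0;-1 0 0 0 0 0 0;-1 0 0 0 0 0 0';python3 -c "
from h import *
print(*togo([.6165,.045,.0355],1.613),get_state()['q'])
W=world(camera_model('top'),snapshot('top')[1])
for y in(.202,.285):
  m=(np.hypot(W[...,0]-.623,W[...,1]-y)<.04)&(W[...,2]>0.03)&(W[...,2]<.1)
  if m.any(): print(cv2.minEnclosingCircle(W[m][:,:2].astype(np.float32)),W[m][:,2].max())
c=camera_model('wrist');p,d=snapshot('wrist');cv2.imwrite('pics/w4.png',p[:,:,::-1])"
```

```text
clock: 18.55
tool_pos: [0.6189, 0.0443, 0.1219]
eef_rot: [0.693, 0.721, 0.0, 0.002]
contact_force: [-0.5, 0.7, -1.1]
opening: 0.408
finger_force: 15.0
pos [0.6189 0.0443 0.1219] yaw 1.609 shift [ 0.0008 -0.0024  0.0864] turn z -0.004 [ 0.22517595  0.93412634 -0.70130107  1.66935101  0.77912842  0.83622155
 -0.78480344]
((0.6237480640411377, 0.2017185389995575), 0.029058899730443954) 0.070352307582119
((0.6231743693351746, 0.28286847472190857), 0.028270963579416275) 0.06847310299427263
```

View pics/w4.png

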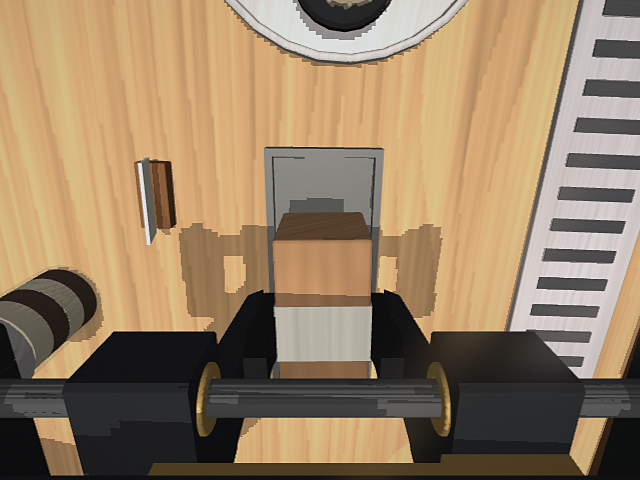

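The carton is held level over the long tray: its centre is at column 322 and the tray's at 324. Both cup cakes measure in place. Lowering the carton.

```bash
python3 -m inch '-1 .0008 -.002 .015 0 0 0;-1 0 0 .02 0 0 0;-1 0 0 .018 0 0 0;-1 0 0 .012 0 0 0;-1 0 0 .007 0 0 0;-1 0 0 .004 0 0 0;-1 0 0 .003 0 0 0;-1 0 0 .002 0 0 0;-1 0 0 .002 0 0 0;-1 0 0 0 0 0 0;-1 0 0 0 0 0 0;-1 0 0 0 0 0 0'
```

```text
clock: 19.65
tool_pos: [0.618, 0.0456, 0.04]
eef_rot: [0.693, 0.721, 0.001, 0.003]
contact_force: [0.5, -0.3, -0.5]
opening: 0.409
finger_force: 15.0
```

```bash
python3 -m inch '-1 0 0 .0015 0 0 0;-1 0 0 .0015 0 0 0;-1 0 0 .001 0 0 0;-1 0 0 .001 0 0 0;-1 0 0 0 0 0 0;-1 0 0 0 0 0 0'
```

```text
clock: 20.15
tool_pos: [0.6179, 0.0455, 0.0355]
eef_rot: [0.693, 0.721, 0.001, 0.003]
contact_force: [-1.1, -0.2, 6.5]
opening: 0.408
finger_force: 15.0
```

```bash
python3 -m inch '0.2 0 0 -.0015 0 0 0;1 0 0 0 0 0 0;1 0 0 0 0 0 0;1 0 0 0 0 0 0;1 0 0 -.02 0 0 0;1 0 0 -.035 0 0 0;1 0 0 -.04 0 0 0;1 0 0 -.035 0 0 0;1 -.0309 -.0259 0 0 0 0;1 -.0309 -.0259 0 0 0 0;1 -.0309 -.0259 0 0 0 0;1 -.0309 -.0259 0 0 0 0;1 -.0309 -.0259 0 0 0 0;1 -.0309 -.0259 0 0 0 0;1 -.0309 -.0259 0 0 0 0;1 -.0309 -.0259 0 0 0 0;1 -.0309 -.0259 0 0 0 0;1 -.0309 -.0259 0 0 0 0;1 0 0 0 0 0 .115;1 0 0 0 0 0 .115';python3 -m inch '1 0 0 0 0 0 0;1 0 0 0 0 0 0'; python3 bar.py .371 -.274 .031
```

```text
clock: 21.82
tool_pos: [0.3678, -0.2764, 0.1652]
eef_rot: [0.775, 0.632, 0.0, 0.002]
contact_force: [0.3, 0.7, -0.2]
opening: 1.0
finger_force: 0.0
clock: 21.98
tool_pos: [0.371, -0.2732, 0.1658]
eef_rot: [0.77, 0.638, 0.001, 0.003]
contact_force: [-0.2, -0.6, 0.3]
opening: 1.001
finger_force: 0.0
5119 (0.37238916754722595, -0.2726774215698242) (0.07583973556756973, 0.036600496619939804) 78.58526611328125 0.042486384206607844
pos [ 0.3712 -0.2729  0.1657] yaw 1.385 shift [0.0004 0.0011 0.1347] turn z 0.014 [ 0.96293013  0.70549697 -0.69149976  2.11988094  0.82290282  0.59937164
 -0.50980814]
```

```bash
python3 -m inch '1 .0004 .001 .03 0 0 .014;1 0 0 .03 0 0 0;1 0 0 .03 0 0 0;1 0 0 .02 0 0 0;1 0 0 .012 0 0 0;1 0 0 .006 0 0 0;1 0 0 .004 0 0 0;1 0 0 .003 0 0 0;1 0 0 0 0 0 0;-1 0 0 0 0 0 0;-1 0 0 0 0 0 0;-1 0 0 0 0 0 0;-1 0 0 0 0 0 0;-1 0 0 0 0 0 0;-1 0 0 0 0 0 0;-1 0 0 0 0 0 0;-1 0 0 0 0 0 0;-1 0 0 0 0 0 0' 15;python3 -c "
from h import *
s=get_state();print(s['q'],s['tool_pos'],yaw())"
```

```text
clock: 23.53
tool_pos: [0.3723, -0.2734, 0.0307]
eef_rot: [0.775, 0.632, 0.001, 0.002]
contact_force: [-0.6, 0.4, 1.0]
opening: 0.409
finger_force: 15.0
[ 0.71321591  0.92261448 -0.29151565  2.18439615  1.36065496  0.23609453
 -1.02337637] [ 0.37234608 -0.27341373  0.03071744] 1.3670447258125265
```

```bash
python3 -m inch '-1 0 0 -.01 0 0 0;-1 0 0 -.02 0 0 0;-1 0 0 -.03 0 0 0;-1 0 0 -.03 0 0 0;-1 0 0 -.02 0 0 0;-1 0 0 0 0 0 -.123;-1 0 0 0 0 0 -.123;-1 .0106 .0128 0 0 0 0;-1 .0212 .0257 0 0 0 0;-1 .0212 .0257 0 0 0 0;-1 .0212 .0257 0 0 0 0;-1 .0212 .0257 0 0 0 0;-1 .0212 .0257 0 0 0 0;-1 .0212 .0257 0 0 0 0;-1 .0212 .0257 0 0 0 0;-1 .0212 .0257 0 0 0 0;-1 .0212 .0257 0 0 0 0;-1 .0106 .0128 0 0 0 0;-1 0 0 0 0 0 0;-1 0 0 0 0 0 0';python3 -c "
from h import *
print(*togo([.6205,-.051,.0347],1.613),get_state()['q'])
W=world(camera_model('top'),snapshot('top')[1])
m=(np.hypot(W[...,0]-.6165,W[...,1]-.047)<.05)&(W[...,2]>0.037)&(W[...,2]<.055)
print(cv2.minAreaRect(W[m][:,:2].astype(np.float32)))
c=camera_model('wrist');p,d=snapshot('wrist');cv2.imwrite('pics/w5.png',p[:,:,::-1])"
```

```text
clock: 25.2
tool_pos: [0.6193, -0.0499, 0.1408]
eef_rot: [0.691, 0.722, 0.0, 0.002]
contact_force: [-0.1, -0.8, -1.2]
opening: 0.406
finger_force: 15.0
pos [ 0.6193 -0.0499  0.1408] yaw 1.615 shift [-0.0012  0.0012  0.1061] turn z 0.002 [ 0.38336901  0.90950472 -0.71419967  1.6573403   0.75053036  0.86552371
 -0.60386861]
((0.6178876161575317, 0.045609500259160995), (0.03892240300774574, 0.07383174449205399), 3.0086145401000977)
```

View pics/w5.png

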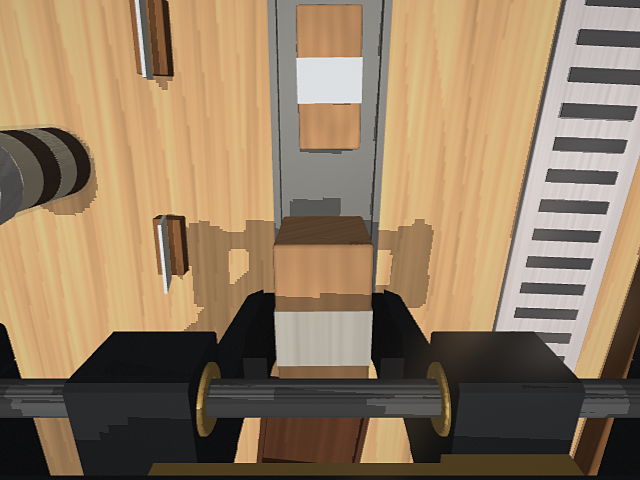

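The first carton lies flat at (330,78). The held carton lines up with the tray, with a gap of about 20 mm between the two. Lowering it.

```bash
python3 -m inch '-1 0 .001 .02 0 0 0;-1 0 0 .025 0 0 0;-1 0 0 .023 0 0 0;-1 0 0 .015 0 0 0;-1 0 0 .008 0 0 0;-1 0 0 .005 0 0 0;-1 0 0 .003 0 0 0;-1 0 0 .002 0 0 0;-1 0 0 .002 0 0 0;-1 0 0 0 0 0 0;-1 0 0 0 0 0 0;-1 0 0 0 0 0 0'
```

```text
clock: 26.3
tool_pos: [0.6215, -0.0507, 0.0389]
eef_rot: [0.692, 0.722, 0.001, 0.003]
contact_force: [0.8, 0.7, -1.4]
opening: 0.408
finger_force: 15.0
```

```bash
python3 -m inch '-1 0 0 .0015 0 0 0;-1 0 0 .0015 0 0 0;-1 0 0 .001 0 0 0;-1 0 0 .001 0 0 0;-1 0 0 0 0 0 0;-1 0 0 0 0 0 0'
```

```text
clock: 26.8
tool_pos: [0.6213, -0.0508, 0.0347]
eef_rot: [0.692, 0.722, 0.001, 0.003]
contact_force: [-3.1, -0.9, 10.3]
opening: 0.408
finger_force: 15.0
```

```bash
python3 -m inch '0.2 0 0 -.0015 0 0 0;1 0 0 0 0 0 0;1 0 0 0 0 0 0;1 0 0 0 0 0 0;1 0 0 -.02 0 0 0;1 0 0 -.035 0 0 0;1 0 0 -.04 0 0 0;1 0 0 -.04 0 0 0;1 0 0 -.03 0 0 0;1 .0066 -.0273 0 0 0 0;1 .0066 -.0273 0 0 0 0;1 .0066 -.0273 0 0 0 0;1 .0066 -.0273 0 0 0 0;1 .0066 -.0273 0 0 0 0;1 .0066 -.0273 0 0 0 0;1 .0066 -.0273 0 0 0 0;1 0 0 0 0 0 0;1 0 0 0 0 0 0'; python3 -c "
from h import *
W=world(camera_model('wrist'),snapshot('wrist')[1])
m=(W[...,2]>.075)&(W[...,2]<.1)&(np.hypot(W[...,0]-.428,W[...,1]+.013)<.05)
P=W[m][:,:2].astype(np.float32);c=cv2.minEnclosingCircle(P);print(len(P),c,W[m][:,2].max())
print(*togo([*c[0],.047]),get_state()['q'])
W=world(camera_model('scene'),snapshot('scene')[1])
m=(np.hypot(W[...,0]-.6205,W[...,1]+.051)<.05)&(W[...,2]>0.037)&(W[...,2]<.055)
print(cv2.minAreaRect(W[m][:,:2].astype(np.float32)))"
```

```text
clock: 28.3
tool_pos: [0.4265, -0.0122, 0.199]
eef_rot: [0.691, 0.723, 0.0, 0.003]
contact_force: [1.2, 0.2, -0.1]
opening: 1.0
finger_force: 0.0
4782 ((0.43035873770713806, -0.011452092789113522), 0.027133416384458542) 0.09000275588180003
pos [ 0.4282 -0.0122  0.199 ] yaw 1.613 shift [0.0006 0.0022 0.152 ] turn z None [ 0.39578293  0.62002836 -0.74638522  2.17677707  0.75735563  0.61764832
 -0.86137805]
((0.6215835809707642, -0.053212061524391174), (0.040069110691547394, 0.07615393400192261), 1.6525052785873413)
```

```bash
python3 -m inch '1 .0006 .002 .03 0 0 0;1 0 0 .03 0 0 0;1 0 0 .03 0 0 0;1 0 0 .025 0 0 0;1 0 0 .018 0 0 0;1 0 0 .01 0 0 0;1 0 0 .006 0 0 0;1 0 0 .003 0 0 0;1 0 0 0 0 0 0;-1 0 0 0 0 0 0;-1 0 0 0 0 0 0;-1 0 0 0 0 0 0;-1 0 0 0 0 0 0;-1 0 0 0 0 0 0;-1 0 0 0 0 0 0;-1 0 0 0 0 0 0' 20;python3 -c "
from h import *
s=get_state();print(s['q'],s['tool_pos'],yaw())"
```

```text
clock: 29.73
tool_pos: [0.43, -0.012, 0.047]
eef_rot: [0.692, 0.722, 0.001, 0.003]
contact_force: [-0.8, -0.6, 2.0]
opening: 0.598
finger_force: 19.9
[ 0.1005551   0.88408655 -0.29487402  2.27578138  1.57581524  0.22944566
 -1.62238292] [ 0.43004252 -0.01197025  0.04701798] 1.6129933911299261
```

```bash
python3 -m inch '-1 0 0 -.01 0 0 0;-1 0 0 -.02 0 0 0;-1 0 0 -.03 0 0 0;-1 0 0 -.03 0 0 0;-1 0 0 -.02 0 0 0;-1 -.0132 .0099 0 0 0 0;-1 -.0264 .0197 0 0 0 0;-1 -.0264 .0197 0 0 0 0;-1 -.0264 .0197 0 0 0 0;-1 -.0264 .0197 0 0 0 0;-1 -.0264 .0197 0 0 0 0;-1 -.0264 .0197 0 0 0 0;-1 -.0264 .0197 0 0 0 0;-1 -.0264 .0197 0 0 0 0;-1 -.0132 .0099 0 0 0 0;-1 0 0 0 0 0 0;-1 0 0 0 0 0 0';python3 -c "
from h import *
print(*togo([.6175,-.2418,.051]))
c=camera_model('top');p,d=snapshot('top');W=world(c,d)
for y in(.0456,-.053):
  m=(np.hypot(W[...,0]-.62,W[...,1]-y)<.05)&(W[...,2]>0.037)&(W[...,2]<.055)
  if m.any():print(cv2.minAreaRect(W[m][:,:2].astype(np.float32)))
c=camera_model('wrist');p,d=snapshot('wrist');cv2.imwrite('pics/w6.png',p[:,:,::-1])"
```

```text
clock: 31.15
tool_pos: [0.6168, -0.243, 0.1481]
eef_rot: [0.693, 0.721, 0.0, 0.003]
contact_force: [0.3, 0.7, -2.9]
opening: 0.599
finger_force: 20.0
pos [ 0.6168 -0.243   0.1481] yaw 1.61 shift [0.0012 0.0007 0.0971] turn z None
((0.6183347702026367, 0.04555480182170868), (0.03908457234501839, 0.07391513884067535), 2.905851364135742)
((0.6210291385650635, -0.052106522023677826), (0.03800024464726448, 0.07394745200872421), 2.3380510807037354)
```

View pics/w6.png

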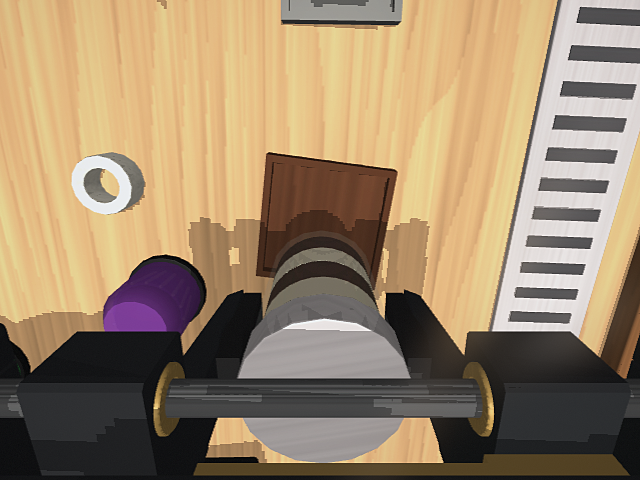

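The jar hangs upright over the stand, which spans columns 258 to 397, and purple at (155,300) is clear. Lowering it.

```bash
python3 -m inch '-1 .001 0 .015 0 0 0;-1 0 0 .022 0 0 0;-1 0 0 .02 0 0 0;-1 0 0 .015 0 0 0;-1 0 0 .008 0 0 0;-1 0 0 .005 0 0 0;-1 0 0 .004 0 0 0;-1 0 0 .002 0 0 0;-1 0 0 .002 0 0 0;-1 0 0 0 0 0 0;-1 0 0 0 0 0 0;-1 0 0 0 0 0 0'
```

```text
clock: 32.25
tool_pos: [0.6186, -0.2417, 0.0568]
eef_rot: [0.692, 0.722, 0.001, 0.004]
contact_force: [-0.0, -0.4, -2.6]
opening: 0.603
finger_force: 20.0
```

```bash
python3 -m inch '-1 0 0 .002 0 0 0;-1 0 0 .0015 0 0 0;-1 0 0 .001 0 0 0;-1 0 0 .001 0 0 0;-1 0 0 .001 0 0 0;-1 0 0 0 0 0 0;-1 0 0 0 0 0 0'
```

```text
clock: 32.83
tool_pos: [0.6182, -0.2419, 0.051]
eef_rot: [0.692, 0.722, 0.001, 0.004]
contact_force: [-3.9, 0.1, 6.2]
opening: 0.595
finger_force: 20.0
```

Seated. Releasing, rising clear and checking the whole layout.

```bash
python3 -m inch '0.5 0 0 -.001 0 0 0;1 0 0 0 0 0 0;1 0 0 0 0 0 0;1 0 0 0 0 0 0;1 0 0 -.01 0 0 0;1 0 0 -.03 0 0 0;1 0 0 -.04 0 0 0;1 0 0 -.04 0 0 0;1 0 0 -.03 0 0 0;1 0 -.04 0 0 0 0;1 0 -.04 0 0 0 0;1 0 -.04 0 0 0 0;1 0 -.04 0 0 0 0;1 0 -.04 0 0 0 0;1 0 0 0 0 0 0;1 0 0 0 0 0 0;1 0 0 0 0 0 0';python3 -c "
from h import *
c=camera_model('top');p,d=snapshot('top');W=world(c,d);cv2.imwrite('pics/t9.png',p[:,:,::-1])
m=(np.hypot(W[...,0]-.6175,W[...,1]+.2418)<.06)&(W[...,2]>0.075)&(W[...,2]<.11)
print(cv2.minEnclosingCircle(W[m][:,:2].astype(np.float32)))
p,d=snapshot('scene');cv2.imwrite('pics/s9.png',p[:,:,::-1])"
```

```text
clock: 34.25
tool_pos: [0.4187, -0.2495, 0.2003]
eef_rot: [0.692, 0.722, 0.001, 0.005]
contact_force: [0.5, -0.3, -0.1]
opening: 1.0
finger_force: 0.0
((0.6167615056037903, -0.24261003732681274), 0.02734571322798729)
```

View pics/s9.png

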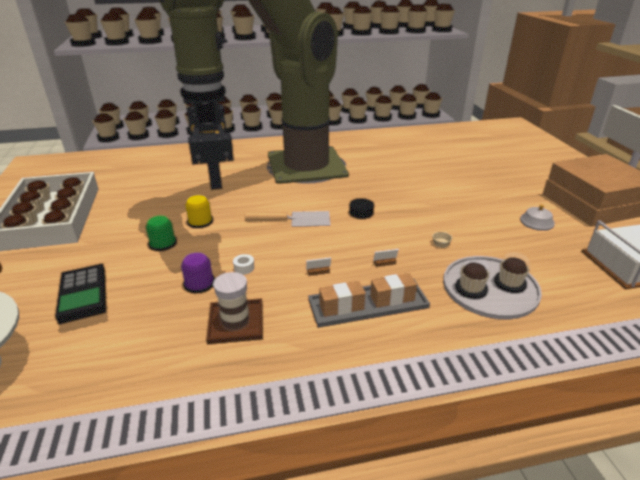

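View pics/t9.png

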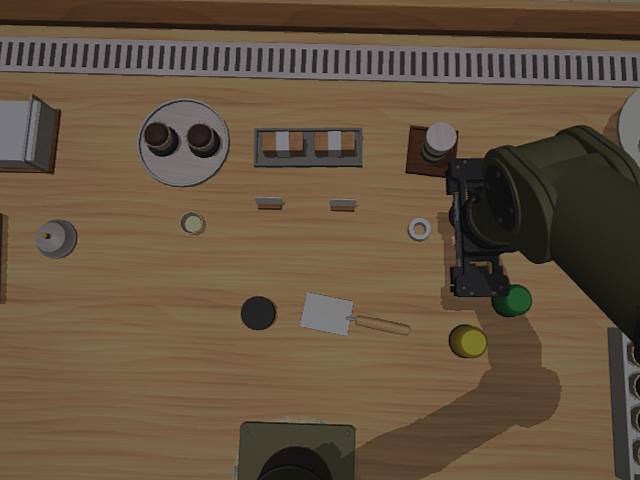

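In the scene view the cup cakes (474,278) and (513,273) stand flat in the round tray and the cartons (342,298) and (394,290) lie in the long tray. The jar (233,302) stands on its stand, and the arm is clear. Handing in.

```bash
python3 -c "
from plant import r
print(r.finish_job())"
```

```text
the job is handed in; nothing more can be done
None
```

I handed the job in at about 34 s: both cup cakes are in the round tray, both cartons lie end to end in the long tray, and the jar was set on its stand last; the final pictures show everything upright and released with the arm clear, but the hand-in returned no verdict.

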